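# Shut down the cut-off saw and hold its hood half open

### The arm

A 6-joint arm with a two-finger parallel gripper is mounted at the origin on a cart in front of the work surface, level with it; the furniture and walls round the work are solid. World frame = base frame: x ahead of the robot, y to its left, z up, the work surface at z = 0. Lengths are in m, angles in rad, forces in N, time in s.
With the tool pointing down it reaches from about 0.35 to 0.775 m from the base axis. Payload 7.3 kg.
Tool frame: the origin (TCP) lies at the very end of the fingers, on their centre line; the grasp point (between the pads) lies grip_point_offset behind it (grip_point_offset is the distance from the TCP to the grasp point, in m); z points along the fingers, y is the direction in which the jaws open and shut (so a half turn about z gives the same grasp; the last joint's range is limited). The gripper opens to 92 mm and grips with 3 to 60 N. Pads are 19 mm wide; open, the fingers measure 130 mm over their backs; the gripper's body (75 mm by 190 mm) begins 47 mm behind the grasp point.
Start: joints at [-0.146, 0.342, 1.524, -0, 1.275, -0.146], TCP at [0.525, 0, 0.227] pointing down, gripper open.
Joint ranges: [-2.53, 2.53], [-0.77, 2.02], [0.04, 2.7], [-1, 4.14], [0.28, 2.66], [-3.11, 3.11]. Speed limits (rad/s): [2.57, 2.57, 3.14, 3.14, 3.14, 3.14].

### API

Orientations are given as [roll, pitch, yaw] about the fixed x, y, z axes, in that order (R = Rz(yaw) Ry(pitch) Rx(roll)).
In Python, from cell import * gives the robot as it stands.
- The arm moves only by the shell command python3 -m inch 'ROWS' [OPENING] [FORCE]. ROWS is JSON, a list that holds one entry, the list of rows, each a list of 4 numbers: the shift along the tool's x, y, z in mm, then the turn about the tool's z in rad. In form: [[[x, y, z, roll], ...]]. A call has 1 to 10 rows; each row shifts and turns the commanded pose from where the row before left it, along the tool's axes as they then stand; what a row does not reach is not made up. A row lasts 1/8 s, in which the tool goes at most 62.5 mm and 10.7 degrees, less where a joint would pass 70% of its speed; a pose out of reach is approached as far as the arm can. A call with a gripper value outside its range is refused whole. OPENING is the closure, from -1 (fully open) to 1 (shut), set as the call begins (- or left out, the last holds). The fingers move at their own pace and stop on an object; FORCE is the grip in N (left out, the last holds). Time passes only in rows, so rows that do not move let the fingers close. It gives the time, the measured TCP pose, the force and the opening at its end, in the units of the state.
- observe(): the state, without advancing time (a new reading comes with each control period).
- read_camera(name): name is "scene" or "side" or "wrist"; returns a dict with "img" (384x512x3 uint8, blue, green, red), "fx", "fy", "cx", "cy" (pixels), "eye" and "rotation" of the camera in the world; the wrist camera has in their place "T_tool_cam" (4x4, takes a point from camera to tool coordinates, whose origin is the TCP and whose axes are the flange's). Camera axes: x right, y down, z forward; pixel columns grow to the right and rows downward; lengths in m; the calibration is good to about 2 mm. A picture is of the moment at which its call begins: read the wrist's pose just before it. There is no depth.
- hand_in(): hands the job in, once; it reports no verdict.
Trained networks look in the newest picture that a camera, given by its name, has taken for a name from the list of things; names that differ only in an ending like _2 or _b are one class to them, and where a whole thing is asked for, a point or a joint stands for the part that bears it (a point fixed in the world has none). Each returns a list of dicts, best first, with "conf" (0 to 1); they miss things now and then, are a little off and sometimes report something else, mostly with a low value. They report only what shows in the picture. A call takes as long as a camera call.
- boxes_of(camera, label): "at" ([row, column] in pixels, amid what is visible of it).
- place_of(camera, label): "at" ([row, column] in pixels: a listed point, or the origin of a listed thing).
The state is a dict: "time": time; "qpos": joint angles; "qvel": joint speeds; "joint_efforts": joint torques, N m; "tool_pos": TCP position; "tool_rot": TCP orientation; "contact_force": force on the tool from outside, world axes, zero at the start; "torque": the same for the moment, N m; "opening": finger opening in m.
Only numpy, scipy, OpenCV 4.12 (cv2) and the standard library are available. Lean on these libraries where they do the work, as an engineer would, in place of code of your own. Each camera call takes 0.05 s, during which the arm holds its last target. There are 200 camera calls.

### The job

The cut is finished: on the saw's control column press the mushroom-headed stop key, then the round coolant-pump key, then the square hood-release key, each all the way down and let go again before the next. Then lift the hood by its grab bar to 50 degrees, give or take five (half open, so that the coolant runs off it back into the pan), and finish while still holding it there: its strut is worn out and it would fall shut, so do not let it drop, and leave the other things on the bench where they are.

Things in the scene. Friction and masses are not known exactly. Their poses are not given: they have to be found in the camera images.
- saw: bench cut-off saw, fixed, facing the robot, turned by up to 0.25 rad. Grey base 240 (x) by 300 mm (y), deck 80 mm high; white hood with clear bevel and top at its left (saw y -60 to +140 mm, 168 mm high when shut), control column along its right (y -150 to -74 mm, 105 mm high). Origin: centre of the footprint on the bench; x from its front to its back, y to its left
- stop_top (a point): middle of the top of the stop key, the foremost of three black keys in a row 47.5 mm apart along saw x, at saw x = -85, y = -110 mm: mushroom head 35 mm across, 20 mm proud of the column when up
- pump_top (a point): middle of the top of the coolant-pump key, the middle one: flat round cap 23 mm across, 12 mm proud when up
- release_top (a point): middle of the top of the hood-release key, the rearmost: flat square cap 21 mm wide, 12 mm proud when up
- stop_key (a joint): travel of the stop key in m: 0 up, 0.005 fully down. Spring return; about 4 N at the bottom. Counts as pressed beyond 0.0035, as let go below 0.0015
- pump_key (a joint): travel of the coolant-pump key in m, as the stop key; about 4 N. Interlocked: it is blocked after about 1 mm until the stop key has been pressed
- release_key (a joint): travel of the hood-release key in m, as the stop key; about 4 N. Interlocked: it is blocked after about 1 mm until the pump key has been pressed; pressing it fully draws the hood's lock bolt, which stays drawn
- hood_angle (a joint): opening angle of the hood in rad: 0 shut, grows as the front rises, 1.7 at its stop; 50 degrees is 0.873. Locked until the release key has been pressed, then free: it weighs 0.7 kg, takes about 3 N at the bar, and falls shut from any angle below about 70 degrees
- hood_hinge (a point): middle of the hood's hinge axis, at the back of the hood, 100 mm above the bench, saw x = +100, y = +40 mm; the axis runs along saw y
- grab_bar (a point): round dark steel bar across the hood's front, 12 mm thick, straight for 108 mm along saw y, free above and below, 42 mm (centre) in front of the hood's face; to be taken from above, a finger on either side; it turns in a grip that stays upright. This point: middle of the bar. Hood shut: 104 mm above the bench, 247 mm in front of the hinge axis, 4 mm above it
- specimen_a: black embedded specimen, a round puck 30 mm across and 16 mm high, standing on the rear end of the saw's control column; leave it alone. Origin: centre of its underside
- specimen_b: small black embedded specimen, 25 mm across and 18 mm high, on the dark mat to the left in front of the saw; leave it alone. Origin: centre of its underside
- gauge_block: flat bare steel reference block, 35 x 60 x 10 mm, lying in front of the saw to the right of the dark mat; leave it alone. Origin: centre of its underside
- dust_blower: black rubber-bulb blower standing upright, 47 mm across, 108 mm high, right of the saw; leave it alone. Origin: centre of its underside
- gauge_post: black measuring post standing upright on a round foot, 46 mm across, 126 mm high, left of the saw; leave it alone. Origin: centre of its underside

How it is judged:
By the outcome, as a careful person would: the job done as asked, in the order asked, and still so for the second after the job is handed in, while the arm keeps its last pose, push and grip.
It also fails if it takes over 51 s, if anything falls off the work surface, if the arm or the gripper's body presses on something with over 40 N, if the wrist force passes 120 N, or if a joint passes its speed limit or range.

## Working session

There is one attempt and no reset: what is moved stays moved. The work goes in short steps, Python scripts to look and compute and a shell command to move; the robot and the scene stay as the last step left them, time stands still between calls to the robot, and variables do not carry over. Pictures are saved under pics/ and viewed, about 8 in all and at most 12, crops included, and the job is handed in when it is done.

```bash
mkdir -p pics; ls
cat > h.py <<'E'
from cell import *
import numpy as np, cv2
from scipy.spatial.transform import Rotation as Rn
from scipy.optimize import least_squares
def proj(c,P):
    R=np.array(c["rotation"]);p=(np.atleast_2d(P)-np.array(c["eye"]))@R
    return np.c_[c["fy"]*p[:,1]/p[:,2]+c["cy"],c["fx"]*p[:,0]/p[:,2]+c["cx"]]
def wristcam(st,c):
    T=np.eye(4);T[:3,:3]=Rn.from_euler('xyz',st["tool_rot"]).as_matrix();T[:3,3]=st["tool_pos"]
    M=T@np.array(c["T_tool_cam"]);c["eye"]=M[:3,3];c["rotation"]=M[:3,:3];return c
PTS={"stop_top":(-.085,-.110,.125),"pump_top":(-.0375,-.110,.117),"release_top":(.010,-.110,.117),"hood_hinge":(.1,.04,.1),"grab_bar":(-.147,.04,.104),"saw":(0,0,0)}
def w(s,P):
    c,n=np.cos(s[2]),np.sin(s[2]);P=np.atleast_2d(P)
    return np.c_[s[0]+c*P[:,0]-n*P[:,1],s[1]+n*P[:,0]+c*P[:,1],P[:,2]]
E
python3 - <<'E'
from h import *
st=observe();print(st)
obs=[]
for n in ["scene","side","wrist"]:
    c=read_camera(n); cv2.imwrite(f"pics/{n}0.png",c["img"])
    if n=="wrist": c=wristcam(st,c)
    print(n,c["eye"],c["fx"])
    for l in PTS:
        r=place_of(n,l)[:1]
        for d in r:
            print(n,l,np.round(d["at"],1),round(d["conf"],2))
            if d["conf"]>.4: obs.append((c,PTS[l],d["at"],l,n))
f=lambda s:np.concatenate([proj(c,w(s,P))[0]-a for c,P,a,_,_ in obs])
s=least_squares(f,[.65,0,0],loss='soft_l1',f_scale=3).x
print("saw",s)
for (c,P,a,l,n),r in zip(obs,f(s).reshape(-1,2)): print(n,l,r.round(1))
for l in PTS: print(l,w(s,PTS[l]).round(4))
E
```

```text
pics
{'time': 0.0, 'qpos': array([-1.45992779e-01,  3.42700070e-01,  1.52500237e+00, -8.66076849e-06,
        1.27538579e+00, -1.46018826e-01]), 'qvel': array([-2.30889076e-05, -2.59839493e-04,  1.03284848e-03, -8.20761511e-04,
       -1.32486927e-04,  1.36376729e-03]), 'joint_efforts': array([ 7.61924657e-04, -4.31245601e+01, -2.44219762e+01,  7.17750052e-02,
        5.59406646e-02, -1.04314388e-04]), 'tool_pos': array([5.24602887e-01, 8.17767422e-05, 2.26061826e-01]), 'tool_rot': array([-3.14011178e+00, -2.09413786e-04,  1.57082475e+00]), 'contact_force': array([-0.40718104, -0.50905966, -0.29074843]), 'torque': array([ 0.00724597, -0.00467131,  0.00050991]), 'opening': 0.09212501719308}
scene [-0.02828645  0.80881568  1.0700838 ] 490.2573746354271
scene stop_top [192.6 284.8] 0.57
scene pump_top [185.  275.4] 0.53
scene release_top [173.4 263.3] 0.35
scene hood_hinge [193.9 207.2] 0.79
scene grab_bar [230.8 270.7] 0.62
scene saw [224.5 240.3] 0.57
side [ 0.24967411 -1.05377199  0.98796066] 442.73676427285375
side stop_top [209.7 258.9] 0.62
side pump_top [215.8 275.4] 0.52
side ho
[... 299 characters left out ...]
 func(*args, **kwargs)
    vector_fun = VectorFunction(
        fun_wrapped,
    ...<6 lines>...
        workers=workers
    )
    self._update_fun()
    ~~~~~~~~~~~~~~~~^^
    self.f = self.fun_wrapped(xp_copy(self.x))
             ~~~~~~~~~~~~~~~~^^^^^^^^^^^^^^^^^
    return np.atleast_1d(self.fun(x))
                         ~~~~~~~~^^^
    return self.f(x, *self.args, **self.kwargs)
           ~~~~~~^^^^^^^^^^^^^^^^^^^^^^^^^^^^^^
  File "<stdin>", line 13, in <lambda>
  File "h.py", line 7, in proj
    return np.c_[c["fy"]*p[:,1]/p[:,2]+c["cy"],c["fx"]*p[:,0]/p[:,2]+c["cx"]]
                         ~^^^^^
IndexError: too many indices for array: array is 1-dimensional, but 2 were indexed
```

```bash
sed -i 's/R=np.array(c\["rotation"\]);/R=np.array(c["rotation"]);R=Rn.from_euler("xyz",R).as_matrix() if R.ndim==1 else R;/' h.py
cat > fit.py <<'E'
from h import *
def fit(cams,labels=PTS,tag="",prior=None,verbose=1):
    obs=[]
    for n in cams:
        st=observe();c=read_camera(n); cv2.imwrite(f"pics/{n}{tag}.png",c["img"])
        if n=="wrist": c=wristcam(st,c)
        for l in labels:
            for d in place_of(n,l)[:1]:
                if d["conf"]>.3: obs.append((c,PTS[l],d["at"],l,n))
    f=lambda s:np.concatenate([proj(c,w(s,P))[0]-a for c,P,a,_,_ in obs])
    g=f if prior is None else (lambda s:np.r_[f(s),(s-prior)/[.001,.001,.01]])
    s=least_squares(g,[.65,0,0],loss='soft_l1',f_scale=3,x_scale=[.1,.1,.1]).x
    print("saw",s)
    for (c,P,a,l,n),r in zip(obs,f(s).reshape(-1,2)): print(n,l,np.round(a),r.round(1))
    for l in PTS: print(l,w(s,PTS[l]).round(4))
    return s
E
python3 - <<'E'
from fit import *
c=read_camera("scene");print(c["rotation"])
fit(["scene","side","wrist"],tag="1")
a=[cv2.imread(f"pics/{n}1.png") for n in("scene","side")]
cv2.imwrite("pics/m1.png",np.hstack([cv2.resize(a[0][100:330,130:400],(400,341)),cv2.resize(a[1][100:330,130:400],(400,341))]))
E
```

```text
[-2.32215921  0.02001736 -2.51544728]
saw [ 0.63874922 -0.00353284 -0.10753018]
scene stop_top [190. 286.] [-1.5  1.2]
scene pump_top [186. 275.] [-2.6 -0.5]
scene release_top [176. 265.] [ 1.2 -2.2]
scene hood_hinge [194. 201.] [-0.3  5.7]
scene grab_bar [228. 267.] [3.2 2.3]
scene saw [222. 244.] [ 2.7 -2. ]
side pump_top [215. 275.] [-0.4 -2.6]
side release_top [211. 258.] [ 1.3 30.6]
side hood_hinge [181. 306.] [ 2.8 -2.6]
side grab_bar [192. 228.] [-0.3  1.9]
side saw [216. 278.] [ 2.  -2.4]
wrist stop_top [299. 276.] [-0.8  0.1]
wrist grab_bar [128. 224.] [0.  1.1]
stop_top [[ 0.5424 -0.1038  0.125 ]]
pump_top [[ 0.5897 -0.1089  0.117 ]]
release_top [[ 0.6369 -0.114   0.117 ]]
hood_hinge [[0.7425 0.0255 0.1   ]]
grab_bar [[0.4969 0.052  0.104 ]]
saw [[ 0.6387 -0.0035  0.    ]]
```

View pics/m1.png

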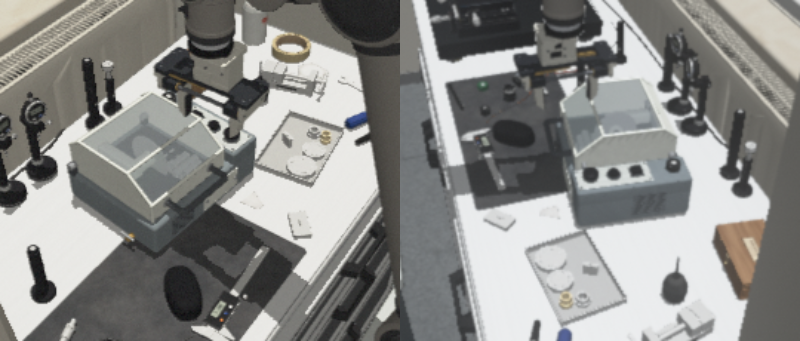

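View pics/wrist1.png

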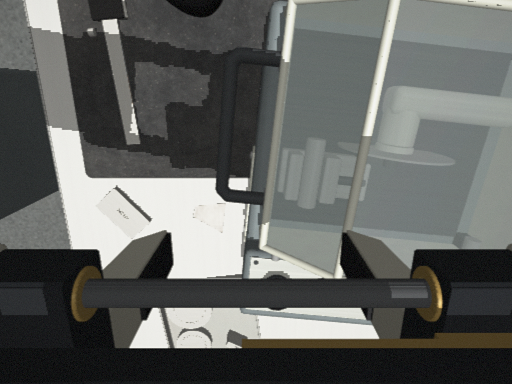

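```bash
python3 -m inch '[[[-35,15,0,0],[-35,15,0,0],[0,0,0,0.107],[0,0,0,0],[0,0,0,0]]]' 1 20
python3 - <<'E'
from fit import *
import numpy as np
fit(["wrist","side"],tag="2")
print(observe()["opening"],observe()["tool_rot"],observe()["tool_pos"])
E
```

```text
time: 2.78
tool_pos: [0.5549, -0.0696, 0.2268]
tool_rot: [3.142, -0.0, 1.466]
contact_force: [-0.4, -0.0, -0.2]
opening: 0.0467
saw [ 6.37473680e-01 -5.61521015e-04 -8.31940038e-02]
wrist stop_top [233. 251.] [-2.7 -1.4]
wrist pump_top [224. 301.] [1.5 0.8]
wrist release_top [225. 354.] [-0.5  1.3]
wrist grab_bar [ 50. 169.] [-0.2 -1.4]
wrist saw [ 47. 168.] [ 48.3 154.5]
side stop_top [213. 259.] [ 0.6 -1.6]
side pump_top [216. 274.] [-2.1 -0.6]
side release_top [214. 287.] [-2.3  1.6]
side hood_hinge [181. 307.] [ 2.4 -4.7]
side grab_bar [191. 230.] [ 1.2 -1.3]
side saw [219. 278.] [-1.8 -2.9]
stop_top [[ 0.5436 -0.1031  0.125 ]]
pump_top [[ 0.591  -0.1071  0.117 ]]
release_top [[ 0.6383 -0.111   0.117 ]]
hood_hinge [[0.7405 0.031  0.1   ]]
grab_bar [[0.4943 0.0515 0.104 ]]
saw [[ 6.375e-01 -6.000e-04  0.000e+00]]
0.00027024868738459174 [ 3.14143787e+00 -8.47210818e-06  1.46378794e+00] [ 0.55503508 -0.06998979  0.22676121]
```

View pics/wrist2.png

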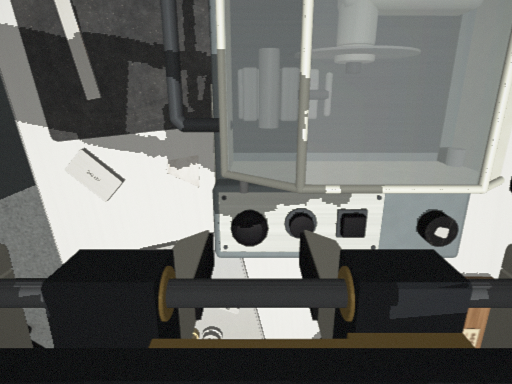

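```bash
python3 -m inch '[[[-35.5,-7.8,0,0],[0,0,45,0],[0,0,45,0],[0,0,0,0]]]'; python3 -m inch '[[[0,0,6,0],[0,0,4,0],[0,0,3,0],[0,0,0,0]]]'
```

```text
time: 3.98
tool_pos: [0.5414, -0.1039, 0.134]
tool_rot: [-3.135, -0.002, 1.464]
contact_force: [0.8, 0.9, 0.2]
opening: 0.0004
time: 4.47
tool_pos: [0.5441, -0.1046, 0.1245]
tool_rot: [3.14, 0.0, 1.464]
contact_force: [0.9, 0.7, 1.4]
opening: 0.0007
```

```bash
python3 -m inch '[[[0,0,2,0],[0,0,2,0],[0,0,0,0]]]'; python3 -m inch '[[[0,0,1,0],[0,0,0,0]]]'
```

```text
time: 4.85
tool_pos: [0.5441, -0.1046, 0.1204]
tool_rot: [3.14, 0.0, 1.464]
contact_force: [0.4, 0.1, 5.9]
opening: 0.0003
time: 5.1
tool_pos: [0.5442, -0.1046, 0.1202]
tool_rot: [3.139, 0.0, 1.464]
contact_force: [-1.3, 0.6, 12.7]
opening: 0.0006
```

```bash
python3 -m inch '[[[0,0,-17,0],[0,0,0,0],[1,46.5,0,0],[0,0,0,0],[0,0,15,0],[0,0,4,0],[0,0,0,0]]]'; python3 -m inch '[[[0,0,2.5,0],[0,0,2,0],[0,0,0,0]]]'
```

```text
time: 5.98
tool_pos: [0.5887, -0.1082, 0.1161]
tool_rot: [-3.14, -0.0, 1.464]
contact_force: [-0.5, 0.4, 1.1]
opening: 0.0005
time: 6.35
tool_pos: [0.5896, -0.1084, 0.1123]
tool_rot: [-3.141, 0.0, 1.464]
contact_force: [-2.0, -0.3, 2.6]
opening: 0.0005
```

```bash
python3 -m inch '[[[0,0,1.2,0],[0,0,0,0]]]';python3 -m inch '[[[0,0,1,0],[0,0,0,0]]]'
```

```text
time: 6.6
tool_pos: [0.5897, -0.1084, 0.1122]
tool_rot: [3.141, 0.0, 1.464]
contact_force: [-4.7, 0.6, 9.8]
opening: 0.0005
time: 6.85
tool_pos: [0.5897, -0.1084, 0.112]
tool_rot: [3.141, 0.0, 1.464]
contact_force: [-7.2, 2.3, 15.8]
opening: 0.0006
```

```bash
python3 -m inch '[[[0,0,-17,0],[0,0,0,0],[0.5,47.5,0,0],[0,0,0,0],[0,0,10,0],[0,0,3,0],[0,0,2,0],[0,0,0,0]]]'; python3 -m inch '[[[0,0,2,0],[0,0,0,0]]]';python3 -m inch '[[[0,0,1,0],[0,0,0,0]]]'
```

```text
time: 7.85
tool_pos: [0.6369, -0.113, 0.1124]
tool_rot: [3.141, 0.0, 1.464]
contact_force: [0.6, -0.2, 2.9]
opening: 0.0
time: 8.1
tool_pos: [0.6369, -0.113, 0.1121]
tool_rot: [3.141, 0.0, 1.464]
contact_force: [-3.8, 1.1, 13.7]
opening: 0.0006
time: 8.35
tool_pos: [0.637, -0.113, 0.112]
tool_rot: [3.14, 0.001, 1.464]
contact_force: [-5.3, 2.0, 18.1]
opening: 0.0007
```

```bash
python3 -m inch '[[[0,0,-62,0],[0,0,-60,0],[40,-40,0,0],[40,-40,0,0],[35,-40,0,0],[0,-38,0,0],[0,0,0,0],[0,0,0,0]]]' -1 20
python3 - <<'E'
from fit import *
fit(["wrist","scene"],["grab_bar","hood_hinge","stop_top","pump_top"],tag="3")
E
```

```text
time: 9.35
tool_pos: [0.4928, 0.018, 0.2312]
tool_rot: [3.141, 0.0, 1.464]
contact_force: [-0.2, -0.7, 0.6]
opening: 0.0756
saw [ 0.64094849 -0.00143862 -0.10949635]
wrist stop_top [304. 323.] [-0.5  1. ]
scene grab_bar [229. 268.] [ 2.7 -0.2]
scene hood_hinge [193. 201.] [-0.2  4.2]
scene stop_top [191. 284.] [-2.4  2.3]
scene pump_top [182. 275.] [ 1.4 -1.1]
stop_top [[ 0.5444 -0.1015  0.125 ]]
pump_top [[ 0.5917 -0.1067  0.117 ]]
release_top [[ 0.6389 -0.1119  0.117 ]]
hood_hinge [[0.7447 0.0274 0.1   ]]
grab_bar [[0.4992 0.0544 0.104 ]]
saw [[ 0.6409 -0.0014  0.    ]]
```

View pics/wrist3.png

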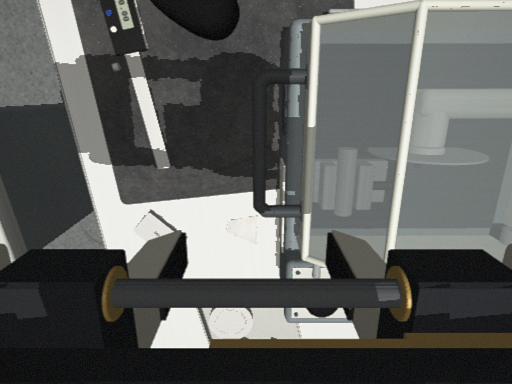

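Run:
```python
from h import *
st=observe();c=wristcam(st,read_camera("wrist"))
R=c["rotation"];T=Rn.from_euler('xyz',st["tool_rot"]).as_matrix()
print(np.array(c["T_tool_cam"]).round(3))
print(grip_point_offset if 'grip_point_offset' in globals() else None, st["opening"])
for r,k in[(142,260),(80,259.5),(205,260.5)]:
    d=R@np.array([(k-c["cx"])/c["fx"],(r-c["cy"])/c["fy"],1]);P=c["eye"]+d*(.104-c["eye"][2])/d[2]
    print(P.round(4),"tool mm",(T.T@(P-st["tool_pos"])*1e3).round(1))
```

```text
[[ 0.    -0.954 -0.3    0.082]
 [ 1.     0.     0.    -0.002]
 [-0.    -0.3    0.954 -0.157]
 [ 0.     0.     0.     1.   ]]
0.0188 0.09167398490196556
[0.4982 0.057  0.104 ] tool mm [ 39.3   1.7 126.9]
[0.5032 0.1085 0.104 ] tool mm [ 91.    1.1 126.9]
[ 0.4926 -0.0019  0.104 ] tool mm [-19.9   2.4 126.9]
```

Run:
```python
from h import *
st=observe();c3=wristcam(st,read_camera("wrist"))
c2=dict(c3);s2={"tool_pos":[ 0.55503508,-0.06998979,0.22676121],"tool_rot":[3.14143787,0,1.46378794]}
c2=wristcam(s2,dict(c2))
def ray(c,r,k):return c["rotation"]@np.array([(k-c["cx"])/c["fx"],(r-c["cy"])/c["fy"],1])
s=np.array([.6385,-.0025,-.105])
def saw(P):
    a=s[2];d=P-np.r_[s[:2],0];return np.array([np.cos(a)*d[0]+np.sin(a)*d[1],-np.sin(a)*d[0]+np.cos(a)*d[1],d[2]])
def line(a,b):
    n2=np.cross(ray(c2,*a[0]),ray(c2,*a[1]));n3=np.cross(ray(c3,*b[0]),ray(c3,*b[1]))
    for y in(-.06,.04,.14):
        a_=s[2];ny=np.array([-np.sin(a_),np.cos(a_),0]);o=np.r_[s[:2],0]+ny*y
        P=np.linalg.solve(np.array([n2/np.linalg.norm(n2),n3/np.linalg.norm(n3),ny]),[n2@c2["eye"]/np.linalg.norm(n2),n3@c3["eye"]/np.linalg.norm(n3),ny@o])
        print(saw(P).round(4))
print("front edge");line([(20,218),(170,223)],[(22,315),(250,305)])
print("top edge");line([(5,309),(180,300)],[(8,423),(240,390)])
print("bar");line([(20,171),(100,176)],[(80,259.5),(205,260.5)])
a=cv2.imread("pics/wrist2.png");b=cv2.imread("pics/wrist3.png")
cv2.imwrite("pics/m4.png",np.hstack([cv2.resize(a[0:260,130:390],(400,400)),cv2.resize(b[0:260,200:460],(400,400))]))
```

```text
front edge
[-0.1049 -0.06    0.126 ]
[-0.1051  0.04    0.1242]
[-0.1052  0.14    0.1225]
top edge
[-0.0464 -0.06    0.1635]
[-0.0452  0.04    0.1621]
[-0.0439  0.14    0.1607]
bar
[-0.1448 -0.06    0.1067]
[-0.1457  0.04    0.0981]
[-0.1465  0.14    0.0894]
```

View pics/m4.png

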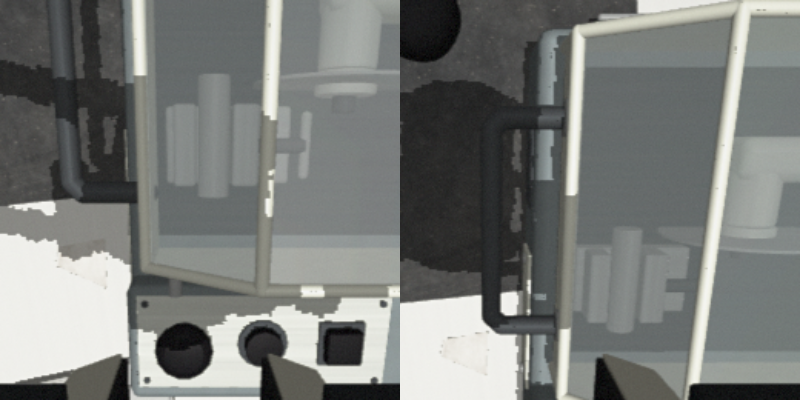

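```bash
python3 -m inch '[[[36,1.5,0,0],[0,0,30,0],[0,0,30,0],[0,0,25,0],[0,0,0,0],[0,0,0,0]]]' 0.3 20
python3 - <<'E'
from fit import *
st=observe();print(st["tool_pos"],st["opening"])
c=read_camera("side");cv2.imwrite("pics/s5.png",cv2.resize(c["img"][100:290,170:350],(720,600),interpolation=cv2.INTER_CUBIC)) 
c=read_camera("scene");cv2.imwrite("pics/sc5.png",cv2.resize(c["img"][130:280,190:320],(520,600),interpolation=cv2.INTER_CUBIC))
E
```

```text
time: 10.7
tool_pos: [0.4983, 0.0538, 0.147]
tool_rot: [3.14, -0.0, 1.464]
contact_force: [-0.1, 0.3, 0.6]
opening: 0.0363
[0.49826483 0.05383574 0.14700691] 0.03625910871460957
```

View pics/s5.png

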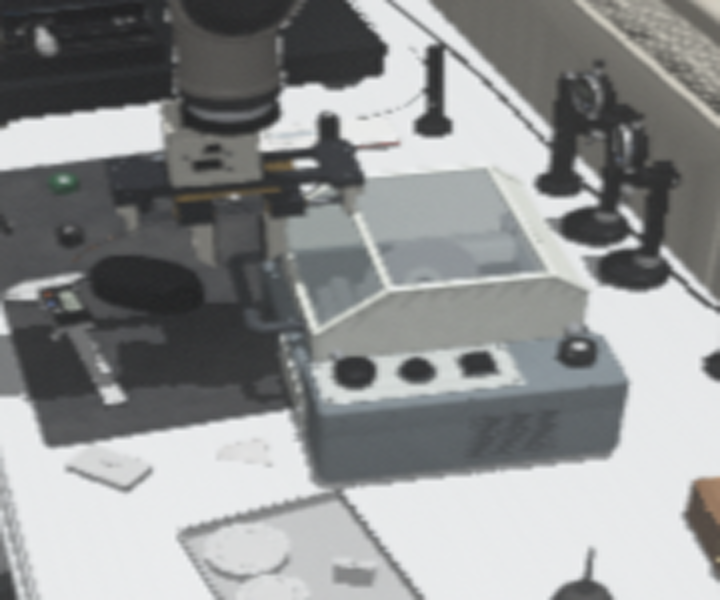

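View pics/sc5.png

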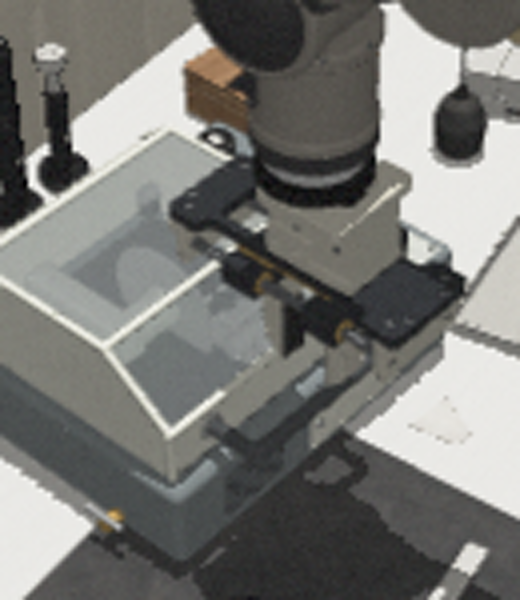

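```bash
python3 -m inch '[[[0,0,15,0],[0,0,10,0],[0,0,10,0],[0,0,0,0]]]'; python3 -m inch '[[[0,0,5,0],[0,0,5,0],[0,0,5,0],[0,0,0,0]]]'
```

```text
time: 11.3
tool_pos: [0.4973, 0.0539, 0.1105]
tool_rot: [-3.14, 0.0, 1.464]
contact_force: [0.7, -0.5, 0.1]
opening: 0.0322
time: 11.8
tool_pos: [0.4973, 0.0539, 0.0956]
tool_rot: [-3.141, 0.0, 1.464]
contact_force: [-0.4, 0.2, 0.0]
opening: 0.0323
```

```bash
python3 -m inch '[[[0,0,3,0],[0,0,0,0]]]'; python3 -m inch '[[[0,0,0,0],[0,0,0,0],[0,0,0,0],[0,0,0,0],[0,0,0,0]]]' 1 30
```

```text
time: 12.05
tool_pos: [0.4975, 0.0539, 0.0929]
tool_rot: [-3.141, 0.0, 1.464]
contact_force: [-0.9, -0.3, 0.9]
opening: 0.0324
time: 12.68
tool_pos: [0.4991, 0.0537, 0.0933]
tool_rot: [3.138, -0.0, 1.464]
contact_force: [5.4, -0.3, -3.7]
opening: 0.0111
```

```bash
python3 -m inch '[[[0,2,0,0],[0,0.4,-10.7,0],[0,0.9,-10.8,0],[0,1.4,-10.7,0],[0,1.8,-10.6,0],[0,0,0,0],[0,0,0,0]]]'
python3 - <<'E'
from fit import *
c=read_camera("scene");cv2.imwrite("pics/sc6.png",cv2.resize(c["img"][110:290,150:340],(633,600),interpolation=cv2.INTER_CUBIC))
E
```

```text
time: 13.55
tool_pos: [0.5033, 0.0532, 0.1355]
tool_rot: [-3.14, 0.0, 1.464]
contact_force: [-4.3, 0.7, -3.9]
opening: 0.0114
```

View pics/sc6.png

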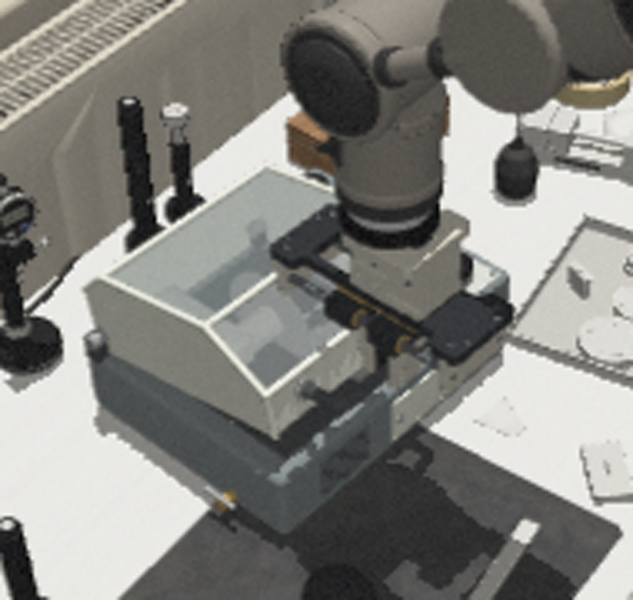

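```bash
python3 -m inch '[[[0,1.5,-10.5,0],[0,2.5,-10.5,0],[0,3.1,-10.3,0],[0,3.7,-10.1,0],[0,4.1,-10,0],[0,4.5,-9.8,0],[0,0,0,0]]]';python3 -m inch '[[[0,5,-9.5,0],[0,5.3,-9.4,0],[0,5.8,-9.1,0],[0,6.1,-8.9,0],[0,6.5,-8.6,0],[0,6.9,-8.3,0],[0,0,0,0]]]'
```

```text
time: 14.48
tool_pos: [0.5232, 0.0511, 0.1982]
tool_rot: [-3.141, 0.0, 1.464]
contact_force: [-6.4, 1.2, -1.2]
opening: 0.0109
time: 15.35
tool_pos: [0.5578, 0.0475, 0.253]
tool_rot: [-3.14, -0.0, 1.464]
contact_force: [-12.7, 0.6, 6.4]
opening: 0.011
```

```bash
python3 -m inch '[[[0,-1.2,-1.2,0],[0,7,-7.9,0],[0,7.2,-7.6,0],[0,7.6,-7.5,0],[0,7.8,-7.1,0],[0,0,0,0],[0,0,0,0]]]'
python3 - <<'E'
from fit import *
st=observe();p=np.array([.4991,.0537,.0933]);d=st["tool_pos"]-p
for R in(.247,.2493):
  x=.247-(d[0]*.9943-d[1]*.1066);z=.004+d[2]
  print(np.degrees(np.arctan2(z,x))-.93,np.hypot(x,z))
print(st["contact_force"])
for n in("scene","side"):
  c=read_camera(n);print(n,[(d["at"],d["conf"]) for d in place_of(n,"grab_bar")[:2]])
  cv2.imwrite(f"pics/{n}7.png",c["img"])
  s=np.array([.6385,-.0025,-.105])
  for t in(40,45,50,55):
    a=np.radians(t+.928);print(t,proj(c,w(s,(.1-.24703*np.cos(a),.04,.1+.24703*np.sin(a)))).round(1))
a=[cv2.imread(f"pics/{n}7.png") for n in("scene","side")]
cv2.imwrite("pics/m7.png",np.hstack([cv2.resize(a[0][60:310,110:360],(400,400)),cv2.resize(a[1][60:310,150:400],(400,400))]))
E
```

```text
time: 16.23
tool_pos: [0.5872, 0.0444, 0.2833]
tool_rot: [3.141, -0.0, 1.464]
contact_force: [-6.1, 0.7, 3.7]
opening: 0.011
49.823948377212076 0.25046390845296307
49.823948377212076 0.25046390845296307
[-6.08382165  0.73022734  3.70569549]
scene [([161.9, 242.8], 0.9), ([221.3, 240.5], 0.46)]
40 [[178.1 251.5]]
45 [[170.9 247. ]]
50 [[164.  242.2]]
55 [[157.3 237. ]]
side [([137.6, 257.8], 0.86)]
40 [[148.4 247.1]]
45 [[143.5 251.8]]
50 [[138.9 257. ]]
55 [[134.6 262.7]]
```

View pics/m7.png

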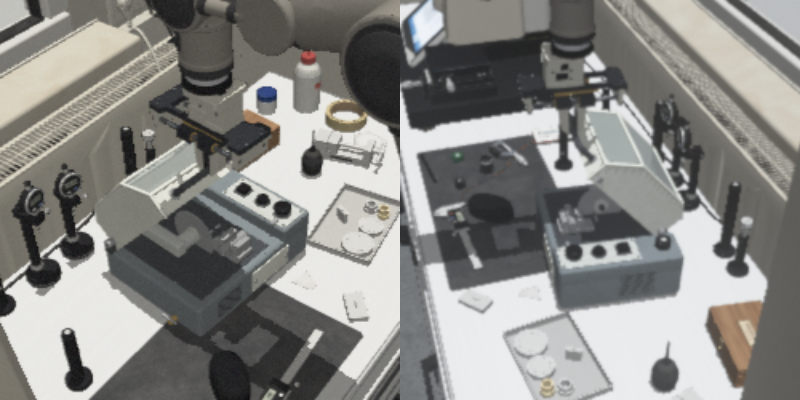

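Both views show the hood half open and held by the bar. The camera fits put it at about 50–51°, and the arm position gives 49.8°. Specimens, block, blower and post look undisturbed.

```bash
python3 -m inch '[[[0,0,0,0],[0,0,0,0],[0,0,0,0],[0,0,0,0]]]'; python3 -c "
from cell import *
print(observe()['tool_pos'],observe()['opening']);print(hand_in())"
```

```text
time: 16.92
tool_pos: [0.5871, 0.0444, 0.2833]
tool_rot: [3.141, -0.0, 1.464]
contact_force: [-5.5, 1.3, 3.6]
opening: 0.0111
[0.58707887 0.04440215 0.28325711] 0.011091144166919765
the job is handed in; nothing more can be done
None
```

I pressed the stop, coolant-pump and hood-release keys in that order. I then lifted the hood by its grab bar to about 50° and handed the job in at 16.9 s with the gripper still holding it.

- **Keys:** each one went about 5 mm down to a hard stop, with the force rising to 13–18 N. I raised the finger clear before going to the next. The hood came unlocked, so the interlock order was accepted.
- **Hood angle:** the arm position gave 49.8° and both cameras about 50–51°. The arm held still over the last half second before hand-in (grip opening 11 mm).
- **Forces:** in the readings between moves the contact force stayed under about 20 N. About 6.6 N remains on the bar, partly pushing towards the hinge, because my lift path ran slightly off the hood's true arc.
- **Other things:** the specimens, block, blower and post look undisturbed in the last pictures, but I did not measure their positions.
- **Disagreements:** the saw's turn came out between -0.08 and -0.11 rad in different fits; I used about -0.105. The arm's track also puts the bar 250 mm from the hinge instead of 247 mm, which is within calibration and grip error.

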